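Release the dispenser flap with the dowel

ROBOT

A 6-joint arm with a two-finger parallel gripper is mounted at the origin on a cart in front of the work surface, level with it; the furniture and walls round the work are solid. World frame = base frame: x ahead of the robot, y to its left, z up, the work surface at z = 0. Lengths are in m, angles in rad, forces in N, time in s.
With the tool pointing down it reaches from about 0.375 to 0.975 m from the base axis. Payload 3.8 kg.
Tool frame: the origin (TCP) lies at the very end of the fingers, on their centre line; the grasp point (between the pads) lies 19 mm behind it; z points along the fingers, y is the line along which they close (so a half turn about z gives the same grasp; the last joint's range is limited). The gripper opens to 85 mm and grips with 20 to 120 N. Pads are 22 mm wide; open, the fingers measure 114 mm over their backs; the gripper's body (76 mm by 85 mm) begins 54 mm behind the grasp point. The pads swing forward as they close: fully open they stand 13 mm farther back than shut.
Start: joints at [1.144, 0.264, 1.604, -0, 1.274, -0.037], TCP at [0.256, 0.624, 0.231] pointing down, gripper open.
Joint ranges: [-2.63, 2.63], [-0.94, 2.18], [0.31, 2.57], [-1.31, 4.45], [0, 2.66], [-2.55, 2.55]. Speed limits (rad/s): [2.57, 2.57, 3.14, 3.14, 3.14, 3.14].

INTERFACE

Orientations are given as a 3x3 rotation matrix whose columns are the frame's x, y, z axes.
In Python, from plant import ctrl, camrig, get_obs gives the robot as it stands (ctrl), with the cameras (camrig) and the readings as plain functions.
- The arm moves only by the tool tcp_steps, called after "Call:" by a JSON object that holds its "name" and its "arguments". Schema: {"type":"object","properties":{"rows":{"type":"array","items":{"type":"array","items":{"type":"array","items":{"type":"number"},"minItems":4,"maxItems":4},"minItems":1,"maxItems":20},"minItems":1,"maxItems":1},"aperture":{"type":"number"},"grip_force":{"type":"number"},"only":{"type":"string"},"quiet":{"type":"boolean"},"lines":{"type":"string"}},"required":["rows"],"additionalProperties":false}. rows is a list that holds a single list of rows (three levels of brackets), with 1 to 20 rows, each of 4 numbers: dx, dy, dz in shares of the most that a row can go, 1 being 50 mm, then a turn about the tool's z in shares of pi rad (1.0 is pi rad); each row shifts and turns the commanded pose from where the row before left it, along the tool's axes as they then stand; what a row does not reach is not made up. A row lasts 1/10 s, in which the tool goes at most 0.05 m and 0.15 rad, less where a joint would pass 70% of its speed; a pose out of reach is approached as far as the arm can. aperture is the finger opening in m, set as the call begins (left out keeps the last). The fingers move at their own pace and stop on an object; grip_force is the grip in N (left out, the last holds). Time passes only in rows, so rows that do not move let the fingers close. The tool returns the time, the measured TCP pose, the force, the opening and the grip force at its end. only (a regular expression) keeps the lines of the reply that match it, lines (a string "A,B") keeps lines A to B, and quiet returns only ok. Input that does not fit is refused with a message, and nothing moves.
- get_obs(): the state, without advancing time (a new reading comes with each control period).
- camrig.grab_frame(name): name is "scene" or "top"; returns (picture, depth): 480x640x3 uint8, red, green, blue; 480x640 float32, m along the optical axis (not along the pixel's ray), 0 where there is no reading.
- camrig.get_calibration(name): a dict with "mtx" (3x3 intrinsics, pixels), "rvec" (rotation vector, rad) and "tvec" (3), from world to camera coordinates, as OpenCV has them. Camera axes: x right, y down, z forward; pixel columns grow to the right and rows downward; lengths in m; the calibration is good to about 2 mm. A picture is of the moment at which its call begins. get_calibration takes no time and is no camera call.
- ctrl.hand_in(): hands the job in; it is judged then, once.
The state is a dict: "time_s": time; "joints": joint angles; "dq": joint speeds; "tau": joint torques, N m; "eef_pos": TCP position; "eef_rot": TCP orientation; "force": force on the tool from outside, world axes, zero at the start; "ft_torque": the same for the moment, N m; "gripper_width": finger opening in m; "grip_force": force on a finger pad.
Only numpy, scipy, OpenCV 4.12 (cv2) and the standard library are available. Lean on these libraries where they do the work, as an engineer would, in place of code of your own. Each camera call takes 0.05 s, during which the arm holds its last target. There are 200 camera calls.

TASK

Take the wooden dowel out of its stand and push it down through the round hole in the top of the parts dispenser, onto the spring catch behind the flap, until the flap springs open and the steel roller inside rolls out into the tray. Then put the dowel back upright in its stand, fully down, and let go of it; leave the other things on the bench where they are.

Things in the scene. Friction and masses are not known exactly. Their poses are not given: they have to be found in the camera images.
- dispenser: Grey sheet-metal parts dispenser, fixed to the bench. Origin: on the bench under the middle of the case; its x axis points from the tray to the back, z up. Case 110 mm deep (x) x 110 wide (y) x 125 high, flap in its front (-x) face; in front of it an open tray reaching to x = -0.155, 110 mm wide, walls 24 mm high, tray floor 5 mm high.
- release_hole (a point): Centre of the mouth of the vertical release hole, 20 mm in diameter, with a steel rim, in the flat top of the dispenser (height 125 mm, sheet 4 mm thick). Straight below it, 28 mm under the top, lies the brass pad (28 mm across) of the spring catch. z axis up, x axis as the dispenser's.
- tray_floor (a point): Middle of the tray floor, 5 mm above the bench; x axis as the dispenser's.
- catch (a joint): How far the spring catch is pressed down, m: 0 at rest, end stop at 0.014. It lets the flap go at about 0.007. It takes 3 N to start and 7.2 N at the stop; it springs back up when let go.
- flap (a joint): Opening angle of the steel flap, 108 x 56 mm, hinged along its lower edge in the front of the case 26 mm above the bench: 0 shut and held by the catch; when released its own spring swings it out and down toward the tray to 1.85 rad, where it stays.
- roller: Loose steel roller, 20 mm diameter x 60 mm, 0.08 kg, lying across the chute behind the shut flap (out of sight until it opens). Origin at its centre, y along its length. It rolls out by itself once the flap is open.
- dowel: Loose plain light-wood dowel, 12 mm diameter x 150 mm, about 0.03 kg, standing in its stand with up to 4 degrees of lean. Origin at the centre of its lower end, z along it to the upper end.
- dowel_tip (a point): Centre of the dowel's lower end (same point as its origin).
- dowel_stand: Dark wooden block 64 x 64 x 50 mm, fixed to the bench. Origin at the centre of its underside, z up. In the middle of its top an upright blind hole, 15 mm in diameter with a 3 mm chamfer, 42 mm deep (its bottom is 8 mm above the bench), so the dowel's top stands 158 mm above the bench.
- tap_lever_0: Bystander: grey pipe elbow, 61 x 56 x 22 mm, lying loose on the bench. Origin under its middle.
- brass_valve: Bystander: small dull valve body, 42 x 54 x 19 mm, lying loose. Origin under its middle.
- spark_plug: Bystander: spark plug, 62 mm long, lying loose. Origin under its middle.
- pliers: Bystander: blue-handled pliers, 175 mm long, lying loose. Origin under their middle.
- tape_measure: Bystander: yellow tape measure, 36 x 81 x 66 mm, standing loose. Origin under its middle.

How it is judged:
On the way:
1. the dowel, through the hole, presses the catch down far enough to free the flap (contact force between dowel and catch above 0.5 N and value of joint catch above 0.006 m and horizontal distance between dowel_tip and release_hole below 0.012 m), for 0.02 s.
At the end, for the whole second after the job is handed in: Flap open over 1.4 rad, catch back up (under 3 mm); roller at rest in the tray (centre within 50 mm in x, 55 mm in y of its middle, under 25 mm above its floor); dowel at rest in its stand, lower end within 5 mm of the hole's bottom and 8 mm of its axis, within 0.17 rad of upright (value of joint flap above 1.4 rad and value of joint catch below 0.003 m and x of roller in the frame of tray_floor between -0.05 and 0.05 m and y of roller in the frame of tray_floor between -0.055 and 0.055 m and z of roller in the frame of tray_floor below 0.025 m and linear speed of each of roller, dowel below 0.03 m/s and horizontal distance between dowel_tip and dowel_stand below 0.008 m and z of dowel_tip in the frame of dowel_stand below 0.013 m and angle between dowel's own z axis and vertical below 0.17 rad); the robot touches nothing.
It fails at once if one of the named bystanders is moved more than 30 mm (distance of any of tap_lever_0, brass_valve, spark_plug, pliers, tape_measure from where it was at the start of the episode above 0.03 m).
It also fails if it takes over 51 s, if anything falls off the work surface, if the arm or the gripper's body presses on something with over 40 N, if the wrist force passes 120 N, or if a joint passes its speed limit or range.

## Working session

There is one attempt and no reset: what is moved stays moved. The work goes in short steps, Python scripts to look and compute and a tool call to move; the robot and the scene stay as the last step left them, time stands still between calls to the robot, and variables do not carry over. Pictures are saved under pics/ and viewed, at most 10 in all, crops included, and the job is handed in when it is done.

```bash
ls; mkdir -p pics; cat > h.py <<'E'
import numpy as np, cv2
from plant import ctrl, camrig, get_obs
def grab(n):
    im,d=camrig.grab_frame(n); return im,d
def world(n,d):
    c=camrig.get_calibration(n); R=cv2.Rodrigues(np.array(c['rvec'],float))[0]; t=np.array(c['tvec'],float).ravel(); K=np.array(c['mtx'])
    v,u=np.mgrid[:480,:640]; p=np.stack([(u-K[0,2])/K[0,0]*d,(v-K[1,2])/K[1,1]*d,d],-1)
    return (p-t)@R
E
python3 - <<'E'
from h import *
for n in("scene","top"):
    im,d=grab(n); np.savez(f"pics/{n}0.npz",im=im,d=d); cv2.imwrite(f"pics/{n}0.png",im[:,:,::-1])
o=get_obs();print(o['time_s'],o['eef_pos'],o['eef_rot'],o['gripper_width'])
E
```

```text
pics
plant.py
0.1 [0.25621536 0.62375731 0.23006528] [[-9.24987087e-01  3.79997597e-01 -8.45290895e-04]
 [ 3.79998531e-01  9.24985172e-01 -1.88349193e-03]
 [ 6.61591358e-05 -2.06341502e-03 -9.99997869e-01]] 0.08514886150073578
```

View pics/top0.png

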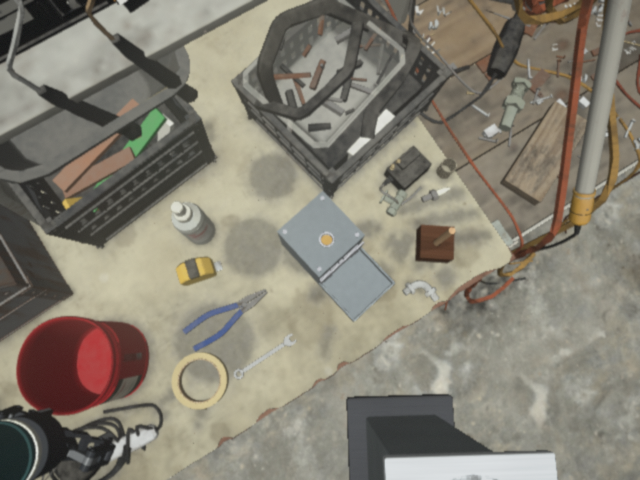

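View pics/scene0.png

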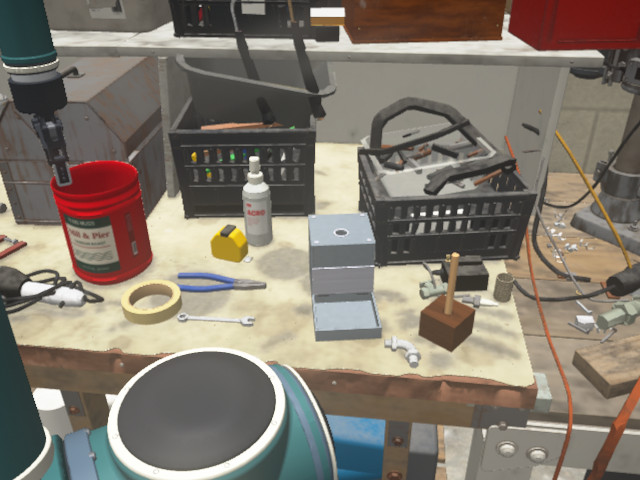

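Top view: dispenser hole (327,240), dowel top (452,231), stand top centre about (435,244), elbow (421,289), spark plug (437,193), valve (392,203). Next I measure these.

```bash
python3 - <<'E'
from h import *
np.set_printoptions(precision=4,suppress=True)
for n in("top","scene"):
    z=np.load(f"pics/{n}0.npz"); im,d=z['im'],z['d']; P=world(n,d); ok=d>0
    c=camrig.get_calibration(n); print(n,"cam",-cv2.Rodrigues(np.array(c['rvec'],float))[0].T@np.array(c['tvec'],float).ravel())
    if n=="top": rd,rs,rp=(270,370,190,280),(405,470,215,270),(405,470,215,270)
    else: rd,rs,rp=(300,385,205,250),(410,485,285,360),(435,470,245,320)
    def sel(r,lo,hi):
        m=np.zeros(d.shape,bool); m[r[2]:r[3],r[0]:r[1]]=1
        return m&ok&(P[...,2]>lo)&(P[...,2]<hi)
    m=sel(rd,.115,.135); q=P[m]; rect=cv2.minAreaRect(q[:,:2].astype(np.float32)); print("disp top",rect,np.median(q[:,2]),len(q))
    # hole: depth below top
    v,u=np.mgrid[:480,:640]
    hm=sel(rd,.07,.112); cx=(abs(P[...,:2]-np.array(rect[0])).max(-1)<.03); hm&=cx
    print("hole pad pts",hm.sum(),P[hm].mean(0) if hm.any() else None, u[hm].mean(),v[hm].mean())
    m=sel(rs,.044,.056); q=P[m]; rect=cv2.minAreaRect(q[:,:2].astype(np.float32)); print("stand",rect,np.median(q[:,2]),len(q))
    m=sel(rp,.06,.17); q=P[m]; print("dowel n",len(q))
    for lo in np.arange(.06,.17,.01):
        k=q[(q[:,2]>=lo)&(q[:,2]<lo+.01)]
        if len(k): print(round(lo,2),len(k),k.mean(0),np.ptp(k,0)[:2])
E
cat > crop.py <<'E'
import cv2,sys
n,o,x0,x1,y0,y1=sys.argv[1:3]+list(map(int,sys.argv[3:7]))
a=cv2.imread(f"pics/{n}.png")[y0:y1,x0:x1]; s=min(800/(x1-x0),600/(y1-y0)); cv2.imwrite(f"pics/{o}.png",cv2.resize(a,None,fx=s,fy=s,interpolation=cv2.INTER_CUBIC))
E
python3 crop.py top0 c1 300 480 170 305
```

```text
top cam [0.3739 0.2846 1.0253]
disp top ((0.553958535194397, 0.268228143453598), (0.11047176271677017, 0.11024133116006851), 41.08198547363281) 0.1246917190109778 3779
hole pad pts 92 [0.5473 0.2577 0.0969] 326.1847826086956 239.5108695652174
stand ((0.5462731122970581, 0.04600935056805611), (0.06471673399209976, 0.06475904583930969), 85.11637115478516) 0.04966587694027999 974
dowel n 143
0.06 11 [0.544  0.0494 0.0657] [0.0081 0.0075]
0.07 10 [0.5441 0.0488 0.0753] [0.0097 0.0067]
0.08 10 [0.5432 0.049  0.0851] [0.0065 0.0082]
0.09 11 [0.5438 0.0495 0.0961] [0.0074 0.0071]
0.1 10 [0.5435 0.049  0.105 ] [0.0089 0.0063]
0.11 14 [0.5448 0.0492 0.1155] [0.0105 0.0077]
0.12 10 [0.5435 0.0493 0.1259] [0.0071 0.0074]
0.13 11 [0.5435 0.0492 0.1344] [0.0079 0.006 ]
0.14 14 [0.5435 0.0493 0.1453] [0.0084 0.0087]
0.15 38 [0.546  0.0466 0.1564] [0.0107 0.0111]
0.16 4 [0.5441 0.0481 0.1608] [0.0022 0.0048]
scene cam [-0.1843 -0.2568  0.6421]
disp top ((0.5713912844657898, 0.2614411413669586), (0.13773536682128906, 0.14230692386627197), 39.20819854736328) 0.12518053131310877 2292
hole pad pts 4 [0.5982 0.2904 0.0862] 343.0 233.75
stand ((0.5460793972015381, 0.04400521144270897), (0.06597894430160522, 0.0681360587477684), 85.23847198486328) 0.050374775527537094 1028
dowel n 421
0.06 36 [0.543  0.0427 0.0654] [0.0097 0.0105]
0.07 38 [0.5427 0.0428 0.0752] [0.0096 0.0118]
0.08 41 [0.5431 0.0427 0.085 ] [0.0091 0.0126]
0.09 37 [0.5427 0.0427 0.0952] [0.0108 0.0108]
0.1 44 [0.5427 0.0425 0.1051] [0.01   0.0118]
0.11 41 [0.5432 0.043  0.1152] [0.0122 0.0118]
0.12 39 [0.5433 0.0426 0.125 ] [0.0095 0.01  ]
0.13 41 [0.5431 0.0431 0.1343] [0.0112 0.0127]
0.14 44 [0.5426 0.043  0.1447] [0.0075 0.0119]
0.15 58 [0.5445 0.0431 0.1554] [0.0123 0.0112]
0.16 2 [0.5414 0.0455 0.1601] [0.0006 0.0013]
```

View pics/c1.png

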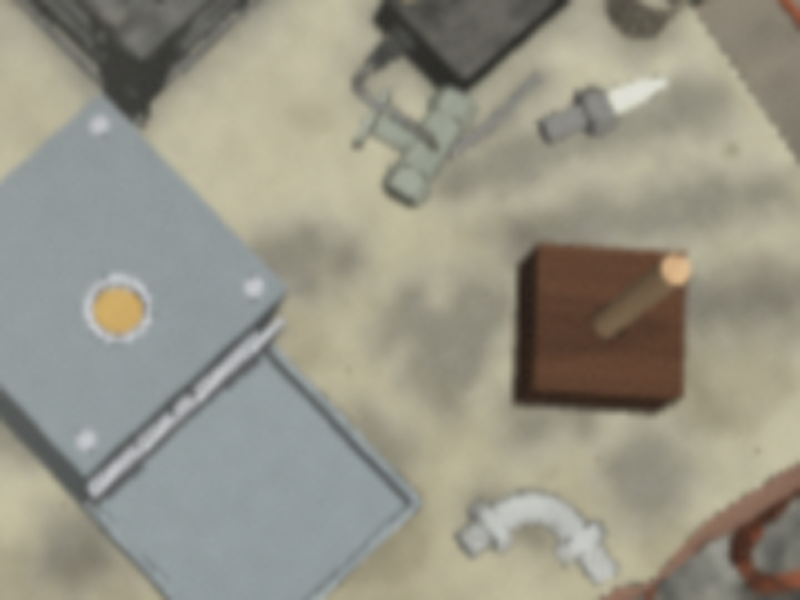

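```bash
python3 - <<'E'
from h import *
np.set_printoptions(precision=4,suppress=True)
for n,uvs in(("top",[(326.6,239.3,.125)]),):
    c=camrig.get_calibration(n);R=cv2.Rodrigues(np.array(c['rvec'],float))[0];t=np.array(c['tvec'],float).ravel();K=np.array(c['mtx']);C=-R.T@t
    def at(u,v,z):
        r=R.T@np.linalg.inv(K)@[u,v,1]; return C+r*(z-C[2])/r[2]
    for a in uvs: print(n,at(*a))
# automatic rim/pad centre: yellow pad blob in top, dark/pad blob in scene
z=np.load("pics/top0.npz"); im,d=z['im'].astype(int),z['d']
m=np.zeros(d.shape,bool); m[225:255,312:342]=1; m&=(im[...,0]-im[...,2]>60); v,u=np.nonzero(m); print("yellow",u.mean(),v.mean(),len(u),at(u.mean(),v.mean(),.121),at(u.mean(),v.mean(),.125))
m=np.zeros(d.shape,bool); m[225:255,312:342]=1; m&=(im.min(-1)>185); v,u=np.nonzero(m); e=cv2.fitEllipse(np.stack([u,v],1).astype(np.float32)); print("rim",e,at(*e[0],.125))
P=world("top",d)
A=np.array([.256,.624]);B=np.array([.546,.046])
for s in np.linspace(0,1,13):
    p=A+s*(B-A); k=(np.linalg.norm(P[...,:2]-p,axis=-1)<.09)&(d>0); h=P[k][:,2]; print(round(s,2),p,h.max() if len(h) else None)
E
python3 crop.py scene0 c2 300 400 205 280
```

```text
top [0.5424 0.2577 0.125 ]
yellow 326.125 239.5 80 [0.5428 0.2585 0.121 ] [0.542  0.2586 0.125 ]
rim ((326.2099609375, 238.66571044921875), (13.328222274780273, 14.573237419128418), 108.11622619628906) [0.5435 0.2584 0.125 ]
0.0 [0.256 0.624] 0.49319214437351355
0.08 [0.2802 0.5758] 0.6039328679732835
0.17 [0.3043 0.5277] 0.6039328679732835
0.25 [0.3285 0.4795] 0.6039328679732835
0.33 [0.3527 0.4313] 0.03057876925803268
0.42 [0.3768 0.3832] 0.026941878203046686
0.5 [0.401 0.335] 0.015646957033680988
0.58 [0.4252 0.2868] 0.12996933737293032
0.67 [0.4493 0.2387] 0.12996933737293032
0.75 [0.4735 0.1905] 0.12996933737293032
0.83 [0.4977 0.1423] 0.12972932005302812
0.92 [0.5218 0.0942] 0.1618108569248995
1.0 [0.546 0.046] 0.1618108569248995
```

The manual's scale: shifts go in shares of 50 mm and turns go in shares of pi rad. Converting my numbers, -0.035 m is -0.7, -0.0305 m is -0.61.

Call:
{"name": "tcp_steps", "arguments": {"rows": [[[-0.7, -0.61, 0, 0], [-0.7, -0.61, 0, 0], [-0.7, -0.61, 0, 0], [-0.7, -0.61, 0, 0], [-0.7, -0.61, 0, 0], [-0.7, -0.61, 0, 0], [-0.7, -0.61, 0, 0], [-0.7, -0.61, 0, 0], [-0.7, -0.61, 0, 0], [-0.7, -0.61, 0, 0], [-0.7, -0.61, 0, 0], [-0.7, -0.61, 0, 0], [-0.7, -0.61, 0, 0], [-0.66, -0.56, 0, 0], [0, 0, 0, 0], [0, 0, 0, 0], [0, 0, 0, 0]]]}}

```text
time_s: 1.8
eef_pos: [0.5459, 0.0469, 0.2308]
eef_rot: [[-0.925, 0.38, -0.001], [0.38, 0.925, 0.0], [0.001, -0.0, -1.0]]
force: [-0.6, -0.0, -0.2]
gripper_width: 0.0855
grip_force: 0.0
```

```bash
python3 -c "
from h import *
o=get_obs();print(o['eef_pos'],o['eef_rot'])"
```

```text
[0.54589798 0.04692334 0.23077611] [[-9.25095504e-01  3.79732496e-01 -1.24086456e-03]
 [ 3.79732236e-01  9.25096334e-01  4.48703920e-04]
 [ 1.31830672e-03 -5.61022951e-05 -9.99999129e-01]]
```

Converted, 0.03 m is 0.6, -0.0013 m is -0.026.

Call:
{"name": "tcp_steps", "arguments": {"rows": [[[-0.01, -0.026, 0.4, 0], [0, 0, 0.6, 0], [0, 0, 0.6, 0], [0, 0, 0.6, 0], [0, 0, 0.46, 0], [0, 0, 0, 0], [0, 0, 0, 0], [0, 0, 0, 0]]]}}

```text
time_s: 2.6
eef_pos: [0.5478, 0.0457, 0.1001]
eef_rot: [[-0.925, 0.379, 0.003], [0.379, 0.925, 0.0], [-0.003, 0.001, -1.0]]
force: [0.4, -0.8, -0.1]
gripper_width: 0.0851
grip_force: 0.0
```

Call:
{"name": "tcp_steps", "arguments": {"rows": [[[0, 0, 0, 0], [0, 0, 0, 0], [0, 0, 0, 0], [0, 0, 0, 0], [0, 0, 0, 0], [0, 0, 0, 0], [0, 0, 0, 0], [0, 0, 0, 0], [0, 0, 0, 0], [0, 0, 0, 0], [0, 0, 0, 0], [0, 0, 0, 0]]], "aperture": 0, "grip_force": 60}}

```text
time_s: 3.8
eef_pos: [0.5468, 0.0449, 0.0985]
eef_rot: [[-0.925, 0.38, 0.0], [0.38, 0.925, -0.0], [-0.0, 0.0, -1.0]]
force: [-0.4, -1.1, 4.0]
gripper_width: 0.0109
grip_force: 58.5
```

Gripped at about 12 mm opening. Now lifting until the tip clears the stand and the dispenser, then looking.

Converted, -0.02 m is -0.4, -0.01 m is -0.2.

Call:
{"name": "tcp_steps", "arguments": {"rows": [[[0, 0, -0.2, 0], [0, 0, -0.4, 0], [0, 0, -0.4, 0], [0, 0, -0.4, 0], [0, 0, -0.4, 0], [0, 0, -0.4, 0], [0, 0, -0.4, 0], [0, 0, -0.4, 0], [0, 0, -0.2, 0], [0, 0, 0, 0], [0, 0, 0, 0], [0, 0, 0, 0], [0, 0, 0, 0]]]}}

```text
time_s: 5.1
eef_pos: [0.5457, 0.0448, 0.2568]
eef_rot: [[-0.925, 0.38, -0.003], [0.38, 0.925, -0.0], [0.002, -0.001, -1.0]]
force: [0.7, 0.6, -0.1]
gripper_width: 0.0101
grip_force: 58.6
```

```bash
python3 - <<'E'
from h import *
np.set_printoptions(precision=4,suppress=True)
o=get_obs();e=o['eef_pos'];print(e,o['gripper_width'])
for n in("scene","top"):
    im,d=grab(n);cv2.imwrite(f"pics/{n}1.png",im[:,:,::-1]);P=world(n,d)
    m=(d>0)&(np.linalg.norm(P[...,:2]-e[:2],axis=-1)<.04)&(P[...,2]>.07)&(P[...,2]<e[2]-.005);q=P[m]
    print(n,len(q))
    for lo in np.arange(.07,.26,.015):
        k=q[(q[:,2]>=lo)&(q[:,2]<lo+.015)]
        if len(k): print(round(lo,3),len(k),k.mean(0),k.min(0)[2])
    vv,uu=np.nonzero(m); print(uu.min(),uu.max(),vv.min(),vv.max())
E
python3 crop.py scene1 c3 400 500 150 360
```

```text
[0.5457 0.0448 0.2568] 0.010138375583854243
scene 408
0.16 33 [0.5422 0.0425 0.1714] 0.1679912357748311
0.175 68 [0.5417 0.0426 0.1825] 0.17518293832637932
0.19 74 [0.5419 0.0426 0.1977] 0.19016367023827177
0.205 71 [0.5421 0.0427 0.2127] 0.20506027238003208
0.22 73 [0.5417 0.0423 0.2275] 0.22002226821130041
0.235 78 [0.5421 0.0424 0.2422] 0.2352490154976351
0.25 11 [0.5415 0.0431 0.2509] 0.25023498770847163
452 465 201 251
top 114
0.16 8 [0.5421 0.0484 0.1728] 0.16917071850792761
0.175 19 [0.5428 0.0492 0.1824] 0.17506763230855155
0.19 24 [0.5431 0.049  0.1971] 0.1900755687061571
0.205 22 [0.5425 0.0488 0.2119] 0.20610824534915664
0.22 26 [0.5425 0.0486 0.2276] 0.22103847617341418
0.235 14 [0.5411 0.0476 0.2408] 0.2364197172804228
0.25 1 [0.5401 0.0484 0.2509] 0.25086901211047336
451 468 220 232
```

View pics/scene1.png

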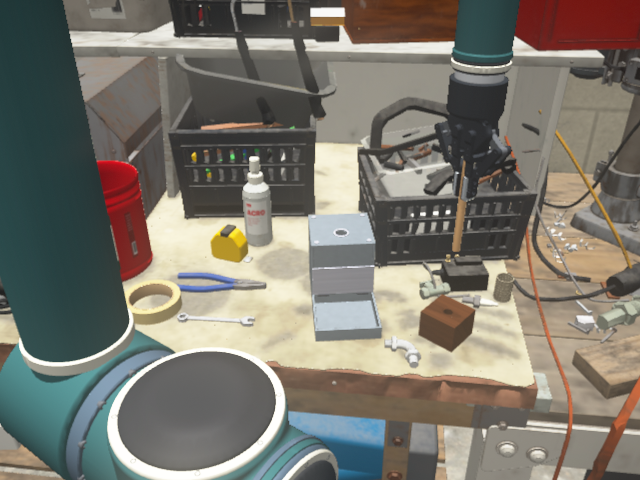

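Dowel is held vertically (pixels (465,165)–(457,250)), its axis is at the TCP, and the tip is 89 mm below the TCP. Moving over the hole.

Converted, 0.0246 m is 0.492, 0.0105 m is 0.21.

Call:
{"name": "tcp_steps", "arguments": {"rows": [[[0.21, 0.492, 0, 0], [0.21, 0.492, 0, 0], [0.21, 0.492, 0, 0], [0.21, 0.492, 0, 0], [0.21, 0.492, 0, 0], [0.21, 0.492, 0, 0], [0.21, 0.492, 0, 0], [0.204, 0.488, 0, 0], [0, 0, 0, 0], [0, 0, 0, 0], [0, 0, 0, 0], [0, 0, 0, 0], [0, 0, 0, 0]]]}}

```text
time_s: 6.5
eef_pos: [0.544, 0.2577, 0.2583]
eef_rot: [[-0.925, 0.381, 0.0], [0.381, 0.925, -0.0], [-0.0, -0.0, -1.0]]
force: [0.2, 0.7, 0.6]
gripper_width: 0.0105
grip_force: 58.7
```

```bash
python3 - <<'E'
from h import *
np.set_printoptions(precision=4,suppress=True)
o=get_obs();e=o['eef_pos'];print(e,o['eef_rot'])
for n in("scene","top"):
    im,d=grab(n);cv2.imwrite(f"pics/{n}2.png",im[:,:,::-1]);P=world(n,d)
    m=(d>0)&(np.linalg.norm(P[...,:2]-e[:2],axis=-1)<.03)&(P[...,2]>.14)&(P[...,2]<e[2]-.01);q=P[m]
    print(n,len(q),q.mean(0),q.min(0))
    c=camrig.get_calibration(n)
    for p in [(.543,.2584,.125),(e[0],e[1],.125),(e[0],e[1],e[2]-.089)]: print(cv2.projectPoints(np.array([p]),c['rvec'],c['tvec'],c['mtx'],None)[0].ravel())
E
python3 crop.py scene2 c4 300 400 180 255;python3 crop.py scene0 c4b 300 400 205 280; python3 -c "
import cv2,numpy as np
a=cv2.imread('pics/c4.png');b=cv2.imread('pics/c4b.png');cv2.imwrite('pics/c5.png',cv2.resize(np.hstack([a,b]),(800,300)))"
```

```text
[0.544  0.2577 0.2583] [[-0.9245  0.3811  0.    ]
 [ 0.3811  0.9245 -0.0001]
 [-0.0001 -0.0001 -1.    ]]
scene 299 [0.5405 0.2543 0.2092] [0.5348 0.2488 0.1676]
[339.9421 232.8078]
[340.5959 232.7075]
[340.8719 210.3711]<stdin>:7: RuntimeWarning: Mean of empty slice.
  ret = um.true_divide(
Traceback (most recent call last):
ValueError: zero-size array to reduction operation minimum which has no identity
```

View pics/c5.png

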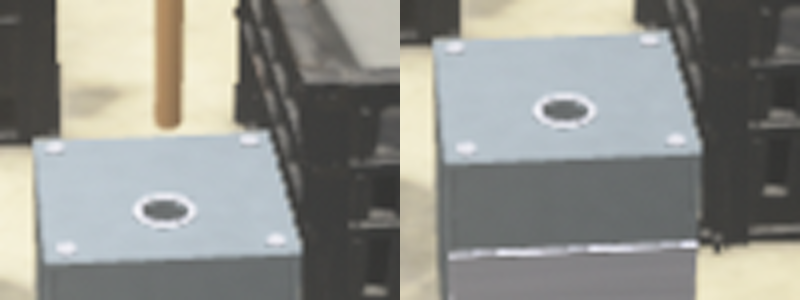

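The hole in the scene view is at (341,232.5) and the TCP axis projects to (340.6,232.7), so they are aligned within about 1 mm. Lowering into the hole.

Converted, 0.013 m is 0.26, 0.01 m is 0.2.

Call:
{"name": "tcp_steps", "arguments": {"rows": [[[0, 0, 0.26, 0], [0, 0, 0.26, 0], [0, 0, 0.2, 0], [0, 0, 0.12, 0], [0, 0, 0.12, 0], [0, 0, 0.12, 0], [0, 0, 0, 0], [0, 0, 0, 0]]]}}

```text
time_s: 7.4
eef_pos: [0.5439, 0.2586, 0.2044]
eef_rot: [[-0.925, 0.38, 0.0], [0.38, 0.925, 0.0], [-0.0, 0.0, -1.0]]
force: [-1.1, -0.8, -0.3]
gripper_width: 0.0105
grip_force: 58.7
```

Converted, 0.008 m is 0.16, 0.006 m is 0.12.

Call:
{"name": "tcp_steps", "arguments": {"rows": [[[0, 0, 0.16, 0], [0, 0, 0.16, 0], [0, 0, 0.12, 0], [0, 0, 0.08, 0], [0, 0, 0.06, 0], [0, 0, 0, 0], [0, 0, 0, 0], [0, 0, 0, 0]]]}}

```text
time_s: 8.2
eef_pos: [0.5444, 0.2587, 0.1763]
eef_rot: [[-0.925, 0.38, 0.001], [0.38, 0.925, 0.0], [-0.001, 0.001, -1.0]]
force: [-1.5, -0.5, 6.2]
gripper_width: 0.0105
grip_force: 59.3
```

6.2 N means the catch is pressed about 10 mm. Withdrawing and checking.

Converted, -0.015 m is -0.3, -0.012 m is -0.24.

Call:
{"name": "tcp_steps", "arguments": {"rows": [[[0, 0, 0, 0], [0, 0, 0, 0], [0, 0, -0.1, 0], [0, 0, -0.2, 0], [0, 0, -0.2, 0], [0, 0, -0.24, 0], [0, 0, -0.3, 0], [0, 0, -0.3, 0], [0, 0, -0.3, 0], [0, 0, 0, 0], [0, 0, 0, 0], [0, 0, 0, 0]]]}}

```text
time_s: 9.4
eef_pos: [0.5433, 0.2583, 0.2565]
eef_rot: [[-0.925, 0.38, -0.001], [0.38, 0.925, -0.001], [0.001, -0.001, -1.0]]
force: [1.0, 0.8, -0.8]
gripper_width: 0.0107
grip_force: 58.7
```

```bash
python3 - <<'E'
from h import *
im,d=grab("scene");cv2.imwrite("pics/scene3.png",im[:,:,::-1])
o=get_obs();e=o['eef_pos'];P=world("scene",d)
m=(d>0)&(np.linalg.norm(P[...,:2]-e[:2],axis=-1)<.03)&(P[...,2]>.14)&(P[...,2]<e[2]-.01);q=P[m]
print(e,len(q),q.mean(0),q.min(0)[2])
E
python3 crop.py scene3 c6 270 430 190 350
```

```text
[0.54323415 0.25825802 0.25617536] 299 [0.53972901 0.25495245 0.20728482] 0.16579949826338325
```

View pics/c6.png

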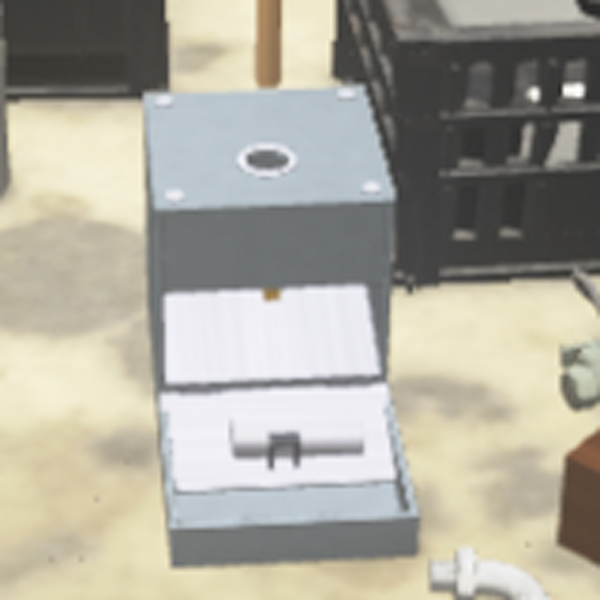

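Flap is open (about (330,308) in the scene image) and the roller is out on it, over the tray at (350,308). The dowel hasn't slipped. Returning to the stand.

Converted, -0.0246 m is -0.492, -0.0241 m is -0.482.

Call:
{"name": "tcp_steps", "arguments": {"rows": [[[-0.21, -0.492, 0, 0], [-0.21, -0.492, 0, 0], [-0.21, -0.492, 0, 0], [-0.21, -0.492, 0, 0], [-0.21, -0.492, 0, 0], [-0.21, -0.492, 0, 0], [-0.21, -0.492, 0, 0], [-0.202, -0.482, 0, 0], [0, 0, 0, 0], [0, 0, 0, 0], [0, 0, 0, 0], [0, 0, 0, 0], [0, 0, 0, 0]]]}}

```text
time_s: 10.75
eef_pos: [0.5465, 0.046, 0.2572]
eef_rot: [[-0.925, 0.379, -0.0], [0.379, 0.925, 0.0], [0.0, 0.0, -1.0]]
force: [-0.1, 0.3, -0.7]
gripper_width: 0.0107
grip_force: 58.7
```

```bash
python3 - <<'E'
from h import *
np.set_printoptions(precision=4,suppress=True)
import time
o=get_obs();e=o['eef_pos'];print(e)
for n in("scene","top"):
    im,d=grab(n);np.savez(f"pics/{n}4.npz",im=im,d=d);cv2.imwrite(f"pics/{n}4.png",im[:,:,::-1]);P=world(n,d)
    m=(d>0)&(np.linalg.norm(P[...,:2]-e[:2],axis=-1)<.03)&(P[...,2]>.14)&(P[...,2]<e[2]-.01);q=P[m]
    print(n,len(q),q.mean(0),q.min(0)[2])
E
```

```text
[0.5465 0.046  0.2572]
scene 387 [0.5426 0.0437 0.2086] 0.1674094393817049
top 114 [0.5433 0.0497 0.2065] 0.16746692821367215
```

Converted, 0.025 m is 0.5, -0.0007 m is -0.014.

Call:
{"name": "tcp_steps", "arguments": {"rows": [[[-0.006, -0.014, 0.4, 0], [0, 0, 0.5, 0], [0, 0, 0.5, 0], [0, 0, 0.4, 0], [0, 0, 0.24, 0], [0, 0, 0.1, 0], [0, 0, 0, 0], [0, 0, 0, 0]]]}}

```text
time_s: 11.65
eef_pos: [0.5475, 0.0445, 0.1514]
eef_rot: [[-0.925, 0.38, 0.002], [0.38, 0.925, 0.0], [-0.002, 0.001, -1.0]]
force: [1.0, 0.9, 0.1]
gripper_width: 0.0104
grip_force: 58.7
```

Call:
{"name": "tcp_steps", "arguments": {"rows": [[[0, 0, 0.1, 0], [0, 0, 0.1, 0], [0, 0, 0.1, 0], [0, 0, 0, 0], [0, 0, 0, 0]]]}}

```text
time_s: 12.15
eef_pos: [0.5463, 0.0444, 0.1349]
eef_rot: [[-0.925, 0.38, -0.001], [0.38, 0.925, -0.0], [0.001, -0.0, -1.0]]
force: [0.5, 0.9, -0.2]
gripper_width: 0.0107
grip_force: 58.7
```

Tip is now at about 0.045, inside the hole with no force. Going down another 35 mm.

Converted, 0.01 m is 0.2, 0.008 m is 0.16.

Call:
{"name": "tcp_steps", "arguments": {"rows": [[[0, 0, 0.2, 0], [0, 0, 0.2, 0], [0, 0, 0.16, 0], [0, 0, 0.1, 0], [0, 0, 0.06, 0], [0, 0, 0, 0], [0, 0, 0, 0]]]}}

```text
time_s: 12.85
eef_pos: [0.5467, 0.0445, 0.0993]
eef_rot: [[-0.925, 0.38, 0.0], [0.38, 0.925, 0.0], [-0.0, 0.0, -1.0]]
force: [0.5, -0.1, -0.3]
gripper_width: 0.0104
grip_force: 59.1
```

Release, then rise straight up.

Call:
{"name": "tcp_steps", "arguments": {"rows": [[[0, 0, 0, 0], [0, 0, 0, 0], [0, 0, 0, 0], [0, 0, 0, 0], [0, 0, 0, 0], [0, 0, 0, 0], [0, 0, 0, 0], [0, 0, 0, 0], [0, 0, 0, 0], [0, 0, 0, 0]]], "aperture": 0.085}}

```text
time_s: 13.85
eef_pos: [0.5466, 0.0444, 0.0993]
eef_rot: [[-0.925, 0.38, -0.0], [0.38, 0.925, -0.0], [-0.0, -0.0, -1.0]]
force: [0.0, -0.6, 0.5]
gripper_width: 0.085
grip_force: 0.0
```

Call:
{"name": "tcp_steps", "arguments": {"rows": [[[0, 0, -0.2, 0], [0, 0, -0.4, 0], [0, 0, -0.6, 0], [0, 0, -0.6, 0], [0, 0, -0.6, 0], [0, 0, -0.6, 0], [0, 0, 0, 0], [0, 0, 0, 0], [0, 0, 0, 0], [0, 0, 0, 0], [0, 0, 0, 0]]]}}

```text
time_s: 14.95
eef_pos: [0.5458, 0.0444, 0.2478]
eef_rot: [[-0.925, 0.38, -0.003], [0.38, 0.925, -0.0], [0.002, -0.001, -1.0]]
force: [-0.6, 0.2, -0.0]
gripper_width: 0.0852
grip_force: 0.0
```

```bash
python3 - <<'E'
from h import *
np.set_printoptions(precision=4,suppress=True)
im,d=grab("scene");cv2.imwrite("pics/scene5.png",im[:,:,::-1]);P=world("scene",d)
m=(d>0)&(np.linalg.norm(P[...,:2]-[.546,.045],axis=-1)<.03)&(P[...,2]>.06)&(P[...,2]<.2);q=P[m]
for lo in (.06,.1,.14): k=q[(q[:,2]>lo)&(q[:,2]<lo+.012)];print(k.mean(0))
print("top z",np.percentile(q[:,2],99),q[:,2].max())
E
python3 crop.py scene5 c7 270 510 190 370
```

```text
[0.5431 0.0416 0.0653]
[0.5429 0.0421 0.1062]
[0.5431 0.0419 0.1463]
top z 0.1592329750307728 0.16011719764567356
```

View pics/c7.png

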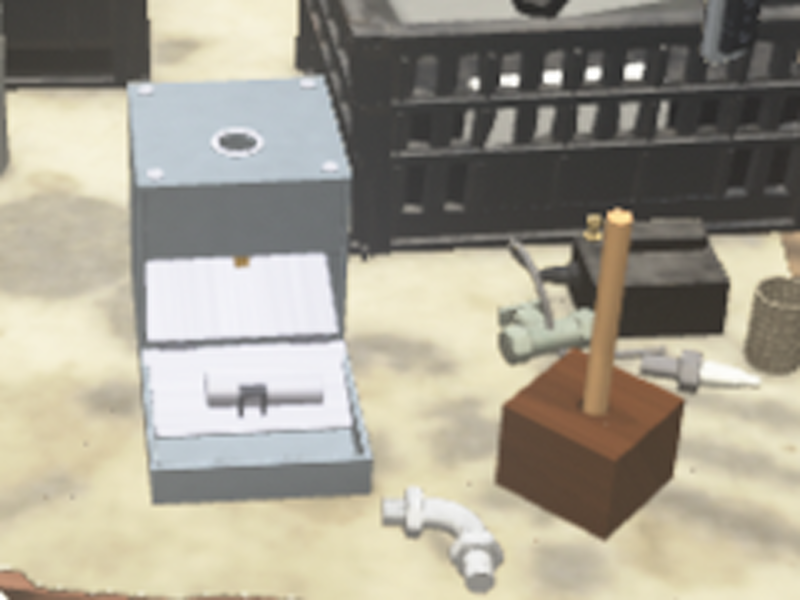

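Dowel stands fully down and upright (crop (605,310)); the roller rests on the open flap at (265,388), apparently stopped against the flap's hook. I'll check that it lies inside the limits.

```bash
python3 - <<'E'
from h import *
np.set_printoptions(precision=4,suppress=True)
im,d=grab("top");cv2.imwrite("pics/top6.png",im[:,:,::-1])
a=np.radians(41.08);ex=np.array([np.cos(a),np.sin(a)]);ey=np.array([-ex[1],ex[0]])
for n,D in(("top",d),("scene",grab("scene")[1])):
    P=world(n,D);r=P[...,:2]-np.array([.554,.2682]);x=r@ex+.105;y=r@ey;z=P[...,2]-.005
    m=(D>0)&(abs(x)<.045)&(abs(y)<.045)
    print(n)
    for lo in np.arange(-.045,.045,.01):
        for s,b in(("mid",abs(y)<.012),("+",(y>.032)),("-",(y<-.032))):
            k=m&b&(x>=lo)&(x<lo+.01); print(round(lo,3),s,k.sum(),np.round(z[k].mean(),4) if k.any() else '',end=' | ')
        print()
    k=m&(z>.017)&(x<.02); 
    if k.any(): print(x[k].min(),x[k].max(),y[k].min(),y[k].max(),z[k].max())
E
```

```text
top
-0.045 mid 58 -0.0004 | -0.045 + 35 -0.0001 | -0.045 - 33 -0.0006 | 
-0.035 mid 65 -0.0011 | -0.035 + 34 -0.0001 | -0.035 - 36 -0.0005 | 
-0.025 mid 63 -0.0002 | -0.025 + 35 -0.0003 | -0.025 - 32 0.0001 | 
-0.015 mid 60 0.0013 | -0.015 + 33 0.0016 | -0.015 - 33 0.0013 | 
-0.005 mid 71 0.025 | -0.005 + 35 0.0081 | -0.005 - 31 0.0138 | 
0.005 mid 63 0.0303 | 0.005 + 35 0.0109 | 0.005 - 28 0.0208 | 
0.015 mid 60 0.0189 | 0.015 + 35 0.0149 | 0.015 - 30 0.0155 | 
0.025 mid 68 0.0171 | 0.025 + 39 0.0171 | 0.025 - 37 0.0171 | 
0.035 mid 61 0.0201 | 0.035 + 34 0.0205 | 0.035 - 33 0.02 | 
-0.004947829123436817 0.019967634695470873 -0.036715226372085456 0.04018746734796573 0.03415574343519239
scene
-0.045 mid 0  | -0.045 + 0  | -0.045 - 0  | 
-0.035 mid 0  | -0.035 + 0  | -0.035 - 2 0.0036 | 
-0.025 mid 49 0.0005 | -0.025 + 28 0.0004 | -0.025 - 25 0.0007 | 
-0.015 mid 100 0.0068 | -0.015 + 41 0.003 | -0.015 - 40 0.003 | 
-0.005 mid 191 0.018 | -0.005 + 46 0.0072 | -0.005 - 77 0.0149 | 
0.005 mid 41 0.0291 | 0.005 + 41 0.0117 | 0.005 - 26 0.0177 | 
0.015 mid 0  | 0.015 + 32 0.0143 | 0.015 - 10 0.0149 | 
0.025 mid 35 0.0188 | 0.025 + 37 0.0172 | 0.025 - 21 0.0183 | 
0.035 mid 55 0.0204 | 0.035 + 41 0.0208 | 0.035 - 42 0.021 | 
-0.008635919312796128 0.019019814795630377 -0.03819000626105844 0.02814970763125344 0.034560976824385206
```

The roller centre is at x about +7 mm, y about -5 mm, and 21 mm above the tray floor, at rest and inside every limit. Handing in.

```bash
python3 -c "
from plant import ctrl, camrig, get_obs
print(ctrl.hand_in())"
```

```text
the job is handed in; nothing more can be done
None
```

I handed the job in at about 15 s, but no verdict came back: the dowel pressed the catch, the flap opened, and the dowel is back upright and fully down in its stand; the roller is at rest over the tray, stopped against the flap's hook, with its centre about 21 mm above the tray floor (limit 25 mm).

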